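# Function-test the latching stop button at a workshop bench

### The job

Test the bench's stop button: press its winged head straight down until it latches in, then, with the fingertips against one of its two ears, push the head round clockwise (seen from above) until the latch lets go and it springs back out, and leave it standing out. Do not force it, and leave the bottle, the steel pin and the wrench beside it where they are.

Things in the scene. Friction and masses are not known exactly. Their poses are not given: they have to be found in the camera images.
- station: the stop station, fixed to the bench: a grey square box 130 x 130 mm with an aluminium lid, 70 mm high; origin at the centre of its underside, z up. The stop button stands upright in the middle of the lid on a thin steel stem (radius 12 mm) through a black collar (radius 21 mm, 12 mm high). Two small mounting feet stick out 20 mm on its y sides, a blanked cable gland on its +x side
- head_top (a point): centre of the top of the stop button's red plastic head, 128 mm above the bench when out and 120 mm when latched in; moves with the head. The head is a round mushroom of radius 24 mm, 24 mm tall (its underside 34 mm above the lid when out, 26 mm when latched), with two opposite ears. This point's y axis runs along the ears and turns with the head; z up
- ear_a (a point): a point in the head's ear on its +y side, 36 mm from the head's axis, half-way through the ear's thickness, 15 mm below the head's top. Each ear is a flat-sided finger 16 mm wide and 16 mm thick (from 1 to 17 mm above the head's underside) that reaches out to 46 mm from the axis; beside and under it is free space down to the lid
- ear_b (a point): the same point in the opposite ear (-y side)
- press (a joint): how far the head is pushed in, m: 0 out, 0.008 fully in. An over-centre spring resists with about 5 N at first, falling to nothing at about 0.0045, beyond which it snaps in by itself and stays latched at 0.008 (held there by about 4 N), on a hard end stop; let go before 0.004, it springs back out
- twist (a joint): how far the head is turned clockwise seen from above, rad: 0 at rest, stop at about 0.85; a light spring turns it back to 0 when let go. With the head latched in, a cam lifts it from 0.35 on; the latch lets go at about 0.5 to 0.65 and by 0.85 the head is fully out. Sideways push needed on an ear: 2 to 3 N, then 5 to 8 N at the cam; rubbing can hold the head back, so turn on to 0.8
- oil_mid (a point): middle (half-way up) of a loose white plastic oil bottle with a red cap, 48 mm in diameter, 105 mm tall, standing beside the station: leave alone
- pin_mid (a point): middle (half-way up) of a loose turned steel pin, 40 mm in diameter at its foot and 26 mm above, 65 mm tall, standing beside the station: leave alone
- wrench_mid (a point): middle of a loose steel wrench lying on the bench beyond the station, 160 mm long along its own x axis, 38 mm wide at the jaw, 8 mm thick: leave alone
Things that resemble listed ones, but are neither listed nor needed, are in the scene too. Of the things that look like the part that bears wrench_mid, the smallest one is meant.

How it is judged:
On the way, in this order (a step that is already met when the one before it is completed fails the run):
1. the head is pressed in and latched (value of joint press above 0.0068 m and value of joint twist below 0.2 rad), for 0.2 s.
2. still latched, the head is being turned clockwise (value of joint twist above 0.25 rad and value of joint press above 0.0055 m).
3. turned further, the latch lets go and the head comes out (value of joint twist above 0.25 rad and value of joint press below 0.004 m).
At the end, for the whole second after the job is handed in: the head stands out again (within 1.5 mm of fully out) and is turned back to rest (within 0.1 rad); the bottle, pin and wrench stand or lie within 20 mm of where they were (value of joint press below 0.0015 m and value of joint twist below 0.1 rad and distance of each of oil_mid, pin_mid, wrench_mid from where it was at the start of the episode below 0.02 m and angle between each of oil_mid, pin_mid, wrench_mid's own z axis and vertical below 0.2 rad); the robot touches nothing.
It fails at once if the bottle, pin or wrench was pushed away, tipped over, lifted or carried (distance of any of oil_mid, pin_mid, wrench_mid from where it was at the start of the episode above 0.02 m or angle between any of oil_mid, pin_mid, wrench_mid's own z axis and vertical above 0.3 rad).
It fails at once if the stop button or its box was forced or squeezed (over 60 N) (contact force between any of the fingers, the arm and station above 60 N).
It also fails if it takes over 45 s, if anything falls off the work surface, if the arm or the gripper's body presses on something with over 40 N, if the wrist force passes 120 N, or if a joint passes its speed limit or range.

### The arm

A 6-joint arm with a two-finger parallel gripper is mounted at the origin on the work surface. World frame = base frame: x ahead of the robot, y to its left, z up, the work surface at z = 0. Lengths are in m, angles in rad, forces in N, time in s.
With the tool pointing down it reaches from about 0.25 to 0.725 m from the base axis. Payload 4 kg.
Tool frame: the origin (TCP) lies on the front face of the gripper's body, between the roots of the fingers; the fingertips stand 73 mm ahead of it and the grasp point (between the pads) lies 54 mm ahead of it; z points along the fingers, y is the line along which they close (so a half turn about z gives the same grasp; the last joint's range is limited). The gripper opens to 85 mm and grips with 20 to 120 N. Pads are 22 mm wide; open, the fingers measure 114 mm over their backs; the gripper's body (76 mm by 85 mm) begins 54 mm behind the grasp point. The pads swing forward as they close: fully open they stand 13 mm farther back than shut.
Start: joints at [1.261, 0.241, 0.005, 1.335, 0, 1.571], TCP at [0.152, 0.476, 0.304] pointing down, gripper open.
Joint ranges: [-2.72, 2.72], [-1.05, 1.87], [-1.09, 1.28], [-1.99, 2.15], [-1.42, 1.44], [-3.14, 3.14]. Speed limits (rad/s): [2.79, 2.79, 3.14, 3.14, 3.14, 3.14].

### API

Orientations are given as a unit quaternion [x, y, z, w].
In Python, from workcell import bot gives the robot as it stands. The module is installed in compiled form; this text tells all that it offers.
- The arm moves only by the tool step_arm, never from a script. Its argument "rows" is a list of rows, each a list of 2 entries, a list of its own where there are three numbers: the shift along the tool's x, y, z in mm, then the turn about the tool's z in degrees. A call has 1 to 12 rows; each row is the pose to reach, as a shift and turn from the pose commanded when the call began, along the tool's axes at that moment; what a row does not reach only later rows make up. A row lasts 1/8 s, in which the tool goes at most 62.5 mm and 10.7 degrees, less where a joint would pass 70% of its speed; a pose out of reach is approached as far as the arm can. A call with a gripper value outside its range is refused whole. "claw" is the gripper's target within -1 to 1 (shut at 1, half-way at 0, fully open at -1), set as the call begins (left out, the last holds). The fingers move at their own pace and stop on an object; the grip force is fixed at half the most. Time passes only in rows, so rows that repeat a pose let the fingers close. It gives the time, the measured TCP pose, the force, the opening and the grip force at its end, in the units of the state.
- bot.get_obs(): the state, without advancing time (a new reading comes with each control period).
- bot.camera(name): name is "scene" or "top" or "wrist"; returns (picture, depth): 420x560x3 uint8, red, green, blue; 420x560 float32, m along the optical axis (not along the pixel's ray), 0 where there is no reading.
- bot.camera_params(name): a dict with "fx", "fy", "cx", "cy" (pixels), "D" ([k1, k2, p1, p2, k3] as OpenCV has them; the pictures are not rectified), "pose" (4x4, takes a point from camera to world coordinates). Camera axes: x right, y up, looking along -z (the intrinsics and any distortion apply to the point x, -y, -z); pixel columns grow to the right and rows downward; lengths in m; the calibration is good to about 2 mm. A picture is of the moment at which its call begins: read the wrist's pose just before it. camera_params takes no time and is no camera call; for the wrist camera it gives the pose at the moment of the call.
- bot.job_done(): hands the job in; it is judged then, once.
Trained networks look in the newest picture that a camera, given by its name, has taken for a name from the list of things; names that differ only in an ending like _2 or _b are one class to them, and where a whole thing is asked for, a point or a joint stands for the part that bears it (a point fixed in the world has none). Each returns a list of dicts, best first, with "score" (0 to 1); they miss things now and then, are a little off and sometimes report something else, mostly with a low value. They report only what shows in the picture. A call takes as long as a camera call. They do not tell look-alikes from the thing itself.
- bot.trace(target, camera): "pixels" (420x560 bool, what is visible of it) and "uv" ([column, row] in pixels, amid what is visible of it).
The state is a dict: "clock": time; "joint_pos": joint angles; "joint_vel": joint speeds; "tau": joint torques, N m; "eef_pos": TCP position; "tool_rot": TCP orientation; "ft_force": force on the tool from outside, world axes, zero at the start; "ft_torque": the same for the moment, N m; "grip_width": finger opening in m; "grasp_force": force on a finger pad.
Only numpy, scipy, OpenCV 4.12 (cv2) and the standard library are available. Lean on these libraries where they do the work, as an engineer would, in place of code of your own. Each camera call takes 0.05 s, during which the arm holds its last target. There are 200 camera calls.

## Working session

There is one attempt and no reset: what is moved stays moved. The work goes in short steps, Python scripts to look and compute and a tool call to move; the robot and the scene stay as the last step left them, time stands still between calls to the robot, and variables do not carry over. Pictures are saved under pics/ and viewed, at most 10 in all, crops included, and the job is handed in when it is done.

Besides the shell and the picture viewer there is one more tool, called after "Request:" as name(argument=value, ...), one argument or row to a line, values as JSON. step_arm: Moves the arm, as the interface text tells. Its arguments: {"type":"object","properties":{"rows":{"type":"array"},"claw":{"type":"number"}},"required":["rows"]}

```bash
mkdir -p pics; cat > h.py <<'E'
import numpy as np, cv2
from workcell import bot
def world(cam,uv,depth,p=None):
    p=p or bot.camera_params(cam); uv=np.asarray(uv,float).reshape(-1,1,2)
    K=np.array([[p['fx'],0,p['cx']],[0,p['fy'],p['cy']],[0,0,1]])
    n=cv2.undistortPoints(uv,K,np.array(p['D'])).reshape(-1,2)
    d=np.asarray(depth).reshape(-1)
    c=np.c_[n[:,0]*d,-n[:,1]*d,-d]
    P=np.array(p['pose']); return c@P[:3,:3].T+P[:3,3]
def cloud(cam,mask,depth):
    v,u=np.nonzero(mask&(depth>0)); return world(cam,np.c_[u,v],depth[v,u])
E
python3 - <<'E'
from h import *
o=bot.get_obs(); print(o['eef_pos'],o['tool_rot'],o['grip_width'],o['clock'])
a=[]
for c in ('scene','top'):
    im,d=bot.camera(c); a.append(im); np.savez(c,im=im,d=d)
    for t in ('station','head_top','oil_mid','pin_mid','wrench_mid'):
        for r in bot.trace(t,c)[:4]:
            w=cloud(c,r['pixels'],d)
            if len(w): print(c,t,round(r['score'],2),np.round(r['uv']),r['pixels'].sum(),np.round(np.median(w,0),3),np.round(np.percentile(w,2,axis=0),3),np.round(np.percentile(w,98,axis=0),3))
    cv2.imwrite(f'pics/{c}.png',im[...,::-1])
E
```

```text
[0.15227987 0.47574167 0.30298924] [ 1.54279746e-01  9.88026626e-01 -1.05772715e-03 -1.68882426e-04] 0.08537193582492235 0.0
scene station 0.85 [238. 221.] 3297 [ 0.549 -0.154  0.07 ] [ 0.482 -0.22   0.006] [ 0.612 -0.064  0.129]
scene head_top 0.63 [237. 195.] 485 [ 0.536 -0.14   0.123] [ 0.496 -0.162  0.09 ] [ 0.566 -0.111  0.131]
scene oil_mid 0.67 [296. 219.] 585 [ 0.64  -0.054  0.063] [ 0.614 -0.067  0.004] [ 0.654 -0.027  0.107]
scene pin_mid 0.59 [174. 221.] 313 [ 0.43  -0.244  0.035] [ 0.412 -0.258  0.007] [ 0.44  -0.226  0.068]
scene wrench_mid 0.89 [219. 269.] 598 [ 0.595 -0.258  0.008] [ 0.54  -0.316  0.001] [ 0.653 -0.19   0.011]
scene wrench_mid 0.88 [115. 312.] 1056 [ 0.516 -0.474  0.01 ] [ 0.448 -0.544  0.005] [ 0.592 -0.396  0.014]
scene wrench_mid 0.86 [361. 268.] 1027 [ 0.83  -0.031  0.01 ] [ 0.736 -0.053 -0.   ] [0.928 0.001 0.013]
top station 0.97 [290. 256.] 3453 [ 0.528 -0.136  0.07 ] [ 0.456 -0.207  0.001] [ 0.602 -0.064  0.129]
top head_top 0.7 [290. 255.] 515 [ 0.529 -0.135  0.126] [ 0.497 -0.159  0.118] [ 0.563 -0.11   0.13 ]
top oil_mid 0.95 [252. 213.] 344 [ 0.624 -0.048  0.075] [ 0.608 -0.067  0.015] [ 0.648 -0.025  0.107]
top oil_mid 0.47 [335. 228.] 544 [ 0.602 -0.248  0.007] [ 0.543 -0.315 -0.001] [ 0.654 -0.189  0.011]
top pin_mid 0.58 [334. 303.] 240 [ 0.425 -0.234  0.035] [ 0.405 -0.255  0.016] [ 0.441 -0.219  0.068]
top wrench_mid 0.95 [336. 230.] 381 [ 0.598 -0.253  0.008] [ 0.551 -0.304  0.003] [ 0.639 -0.196  0.011]
top wrench_mid 0.92 [248. 145.] 730 [ 0.814 -0.03   0.01 ] [ 0.736 -0.048  0.001] [0.928 0.001 0.014]
top wrench_mid 0.6 [430. 262.] 1001 [ 0.513 -0.472  0.009] [ 0.45  -0.546 -0.001] [ 0.592 -0.388  0.014]
```

```bash
python3 - <<'E'
from h import *
for c in ('top','scene'):
    z=np.load(c+'.npz'); im,d=z['im'],z['d']
    w=cloud(c,d>0,d); near=(np.hypot(w[:,0]-.529,w[:,1]+.135)<.065)&(w[:,2]>.095)
    h=w[near]; t=h[h[:,2]>.124]
    (cx,cy),(a,b),th=cv2.minAreaRect(h[:,:2].astype(np.float32))
    print(c,len(h),'top mean',t.mean(0),'rect',cx,cy,a,b,th)
    e=h[(h[:,2]<.123)];q=h[:,:2]-[cx,cy]; u,s,v=np.linalg.svd(q-q.mean(0),full_matrices=0); print('axis',v[0],np.degrees(np.arctan2(v[0][1],v[0][0])),s, (q@v[0]).min(),(q@v[0]).max())
    l=w[(np.abs(w[:,2]-.07)<.004)&(np.hypot(w[:,0]-.529,w[:,1]+.135)<.12)]
    print('lid',cv2.minAreaRect(l[:,:2].astype(np.float32)))
a=cv2.imread('pics/top.png')[180:330,210:400]; b=cv2.imread('pics/scene.png')[150:300,140:330]
cv2.imwrite('pics/c.png',np.hstack([cv2.resize(a,None,fx=2.1,fy=2.1*1,interpolation=2),cv2.resize(b,None,fx=2.1,fy=2.1,interpolation=2)]))
E
```

```text
top 522 top mean [ 0.52969663 -0.13482961  0.12739331] rect 0.5294873118400574 -0.13503405451774597 0.0824708417057991 0.04714417830109596 10.608348846435547
axis [-0.81172097 -0.58404543] -144.2644173096803 [0.47189736 0.23833242] -0.04483036063251194 0.04530816749357666
lid ((0.5527088642120361, -0.11865714192390442), (0.18223807215690613, 0.12569555640220642), 34.7113151550293)
scene 467 top mean [ 0.53070844 -0.13680145  0.12802537] rect 0.5308032631874084 -0.13592836260795593 0.08753418922424316 0.043363865464925766 52.426509857177734
axis [0.8095918  0.58699329] 35.94393178571076 [0.48470489 0.21403864] -0.04643912073131647 0.04453676768391421
lid ((0.5521600842475891, -0.11950421333312988), (0.183896005153656, 0.12743569910526276), 35.750587463378906)
```

View pics/c.png

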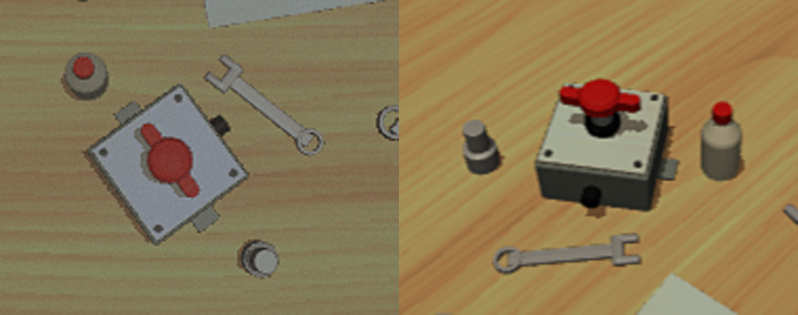

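Top view: the head's ears lie along about 35° (world), with ear_a pointing at the bottle and ear_b at the pin. The head axis is near (0.530, -0.1355) and the top near z 0.128, which matches the stated 128 mm. I'll move above it with the fingers shut and tool y turned to 125°.

Request:
step_arm(
  rows=[
    [[-20,-17,0],-2],
    [[-60,-51,0],-6],
    [[-105,-90,0],-11],
    [[-150,-128,0],-16],
    [[-195,-167,0],-21],
    [[-240,-205,0],-26],
    [[-285,-244,0],-31],
    [[-330,-282,0],-36],
    [[-375,-320,0],-41],
    [[-420,-359,0],-46],
    [[-465,-397,0],-50],
    [[-500,-427,0],-53],
  ],
  claw=1,
)

```text
clock: 2.1
eef_pos: [0.4994, -0.0852, 0.3039]
tool_rot: [-0.303, 0.953, -0.0, 0.0]
ft_force: [0.3, 1.0, 0.1]
grip_width: -0.0
grasp_force: 0.0
```

Request:
step_arm(
  rows=[
    [[1,-20,10],0],
    [[3,-45,30],0],
    [[4,-56,50],0],
    [[4,-59,65],0],
    [[4,-59,75],0],
    [[4,-59,80],0],
    [[4,-59,80],0],
  ],
)

```text
clock: 2.98
eef_pos: [0.5291, -0.1329, 0.2241]
tool_rot: [-0.303, 0.953, 0.0, 0.0]
ft_force: [-0.0, -0.2, 0.2]
grip_width: 0.0001
grasp_force: 0.0
```

```bash
python3 - <<'E'
from h import *
o=bot.get_obs(); print(o['eef_pos'],o['ft_force'])
a=[]
for c in ('scene','wrist'):
    im,d=bot.camera(c); a.append(im)
    w=cloud(c,d>0,d); near=(np.hypot(w[:,0]-.529,w[:,1]+.135)<.06)&(w[:,2]>.100)&(w[:,2]<.24)
    h=w[near]; print(c,len(h)); 
    if len(h):
        for lo,hi in ((.1,.135),(.135,.165),(.165,.2)):
            s=h[(h[:,2]>lo)&(h[:,2]<hi)]
            if len(s)>5: print(lo,len(s),np.round(np.r_[s.min(0),s.max(0)],3),cv2.minAreaRect(s[:,:2].astype(np.float32)))
cv2.imwrite('pics/w.png',np.hstack([cv2.resize(a[0][120:300,150:340],(400,380)),cv2.resize(a[1],(400,380))])[...,::-1])
E
```

```text
[ 0.52910043 -0.13286106  0.22405472] [-0.00547638 -0.1802376   0.22346983]
scene 757
0.1 466 [ 0.49  -0.164  0.106  0.568 -0.106  0.132] ((0.5314220786094666, -0.13641756772994995), (0.0879206731915474, 0.041537150740623474), 51.14741134643555)
0.135 28 [ 0.525 -0.146  0.153  0.541 -0.121  0.165] ((0.5351440906524658, -0.13506560027599335), (0.024350034072995186, 0.01353815384209156), 69.41796875)
0.165 81 [ 0.522 -0.163  0.165  0.553 -0.106  0.2  ] ((0.5302258729934692, -0.1339961737394333), (0.02443094179034233, 0.05531669780611992), 33.07819366455078)
wrist 47715
0.1 4577 [ 0.49  -0.165  0.105  0.551 -0.111  0.129] ((0.5166836977005005, -0.14522580802440643), (0.05993357300758362, 0.04792682081460953), 38.53156661987305)
0.135 424 [ 0.515 -0.149  0.154  0.531 -0.126  0.165] ((0.5216543674468994, -0.13866037130355835), (0.00525327306240797, 0.02748115360736847), 35.340274810791016)
0.165 3700 [ 0.501 -0.166  0.165  0.54  -0.113  0.2  ] ((0.5280382037162781, -0.13387328386306763), (0.02636091411113739, 0.06497833877801895), 35.867618560791016)
```

View pics/w.png

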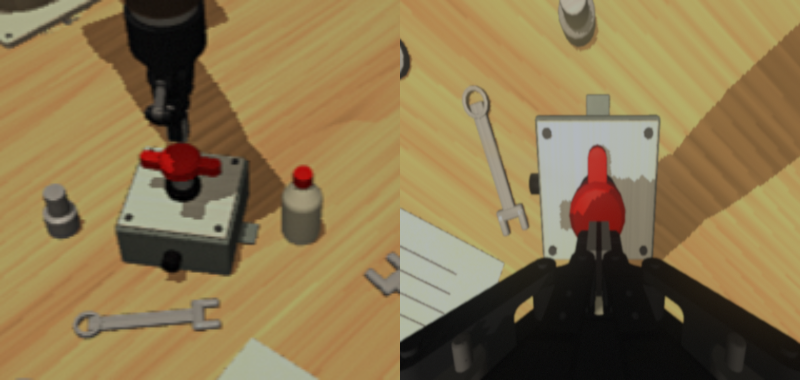

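Request:
step_arm(
  rows=[
    [[0,-2,6],0],
    [[0,-2,13],0],
    [[0,-2,18],0],
    [[0,-2,22],0],
    [[0,-2,24],0],
    [[0,-2,25],0],
    [[0,-2,26],0],
    [[0,-2,26],0],
  ],
)

```text
clock: 4.08
eef_pos: [0.5303, -0.135, 0.1978]
tool_rot: [-0.303, 0.953, 0.0, -0.0]
ft_force: [-0.3, -0.3, 1.8]
grip_width: 0.0001
grasp_force: 0.8
```

```bash
python3 - <<'E'
from h import *
im,d=bot.camera('wrist'); o=bot.get_obs();print(o['eef_pos'],o['ft_force'])
R=np.array([[-.816,-.578],[-.578,.816]])
w=cloud('wrist',d>0,d); p=(w[:,:2]-o['eef_pos'][:2])@R.T; z=o['eef_pos'][2]-w[:,2]
for k in range(10,76,5):
    s=p[(z>k)|(z*1000>k)&(z*1000<k+5)&(abs(p).max(1)<.06)]
    if len(s): print(k,len(s),np.round(s.min(0)*1000),np.round(s.max(0)*1000))
E
```

```text
[ 0.53034504 -0.13501193  0.19776192] [ 0.14423499 -0.4434208   2.0776967 ]
10 2099 [ -8. -45.] [15. 44.]
15 3873 [ -9. -40.] [14. 41.]
20 1891 [-10. -36.] [15. 37.]
25 1463 [-12. -34.] [15. 33.]
30 330 [  1. -20.] [14. 21.]
35 690 [-11. -10.] [12. 10.]
40 219 [  7. -14.] [12. 14.]
45 345 [  7. -14.] [12. 14.]
50 301 [  7. -14.] [12. 14.]
55 270 [  7. -14.] [12. 14.]
60 241 [  7. -14.] [12. 14.]
65 145 [  7. -12.] [12. 12.]
70 870 [ -6. -19.] [21. 20.]
75 2180 [-43. -22.] [46. 24.]
```

Request:
step_arm(
  rows=[
    [[0,0,1],0],
    [[0,0,2],0],
    [[0,0,3],0],
    [[0,0,3],0],
  ],
)

```text
clock: 4.62
eef_pos: [0.5304, -0.135, 0.1946]
tool_rot: [-0.303, 0.953, 0.0, -0.0]
ft_force: [-0.3, 0.4, -0.4]
grip_width: 0.0001
grasp_force: 0.0
```

Request:
step_arm(
  rows=[
    [[0,0,0],0],
    [[0,0,-5],0],
    [[0,0,-15],0],
    [[0,0,-30],0],
    [[0,0,-40],0],
    [[0,0,-40],0],
  ],
)

```text
clock: 5.38
eef_pos: [0.5311, -0.1352, 0.2365]
tool_rot: [-0.303, 0.953, -0.001, 0.001]
ft_force: [-0.0, 0.3, -0.5]
grip_width: -0.0001
grasp_force: 0.0
```

```bash
python3 - <<'E'
from h import *
for c in ('scene','wrist'):
    im,d=bot.camera(c)
    w=cloud(c,d>0,d); h=w[(np.hypot(w[:,0]-.53,w[:,1]+.1355)<.055)&(w[:,2]>.09)&(w[:,2]<.135)]
    print(c,len(h),np.percentile(h[:,2],[50,80,95,99]))
    p=(h[:,:2]-[.53,-.1355]); e=p[np.hypot(*p.T)>.028]; print(np.degrees(np.arctan2(*(np.sign(e[:,:1])*e).mean(0)[::-1])))
    b=e[e[:,0]<0]; 
    if len(b): t=np.radians(215.3); print('earb lateral', np.percentile(b@[-np.sin(t),np.cos(t)],[2,50,98])*1000,'radial max',np.percentile(b@[np.cos(t),np.sin(t)],99))
print(bot.get_obs()['eef_pos'])
E
```

```text
scene 463 [0.11550772 0.12042756 0.12205373 0.1229582 ]
35.59909090517886
earb lateral [-8.09451036  3.43782295  7.00865469] radial max 0.04585470072608486
wrist 4273 [0.11620506 0.11779837 0.11858249 0.11916531]
32.543919059818286
earb lateral [-9.11893601 -1.53087181  5.5152515 ] radial max 0.046630266836198135
[ 0.53034818 -0.13501351  0.23503294]
```

Request:
step_arm(
  rows=[
    [[15,-12,0],0],
    [[38,-30,0],0],
    [[38,-30,0],0],
    [[38,-30,15],0],
    [[38,-30,35],0],
    [[38,-30,55],0],
    [[38,-30,66],0],
    [[38,-30,70],0],
    [[38,-30,70],0],
  ],
)

```text
clock: 6.6
eef_pos: [0.5168, -0.1813, 0.1649]
tool_rot: [-0.303, 0.953, 0.0, -0.0]
ft_force: [0.6, -0.1, 0.3]
grip_width: -0.0
grasp_force: 0.0
```

Request:
step_arm(
  rows=[
    [[0,4,0],0],
    [[0,7,0],0],
    [[0,8,0],0],
    [[2,11,0],5],
    [[3,15,0],10],
    [[4,19,0],15],
    [[5,21,0],18],
    [[5,21,0],18],
  ],
)

```text
clock: 7.6
eef_pos: [0.5007, -0.1675, 0.1653]
tool_rot: [-0.15, 0.989, -0.001, 0.0]
ft_force: [0.5, -1.7, -0.6]
grip_width: 0.0001
grasp_force: 0.7
```

```bash
cat > m.py <<'E'
from h import *
for c in ('scene','top'):
    im,d=bot.camera(c)
    w=cloud(c,d>0,d); w=w[(np.hypot(w[:,0]-.53,w[:,1]+.1355)<.05)&(w[:,2]>.09)&(w[:,2]<.135)]
    p=w[:,:2]-[.53,-.1355]; r=np.hypot(*p.T); a=np.degrees(np.arctan2(p[:,1],p[:,0]))
    s=(r>.03)&(r<.046)&(a>-40)&(a<60); print(c,'ear_a angle',np.median(a[s]),s.sum(),'top z',np.percentile(w[r<.02,2],[50,80]),'z ear',np.median(w[s,2]))
o=bot.get_obs(); print(o['eef_pos'],o['ft_force'],2*np.degrees(np.arctan2(o['tool_rot'][1],o['tool_rot'][0])))
E
python3 m.py
```

```text
scene ear_a angle 15.265705151457553 57 top z [0.12034112 0.12159201] z ear 0.11173014863530817
top ear_a angle 20.55395833712806 47 top z [0.11957078 0.12086249] z ear 0.11365042258353297
[ 0.50067939 -0.16751286  0.16523647] [ 0.21730118 -1.47902968  0.88853416] 197.2857061483397
```

Request:
step_arm(
  rows=[
    [[1,2,0],3],
    [[2,4,0],6],
    [[3,6,0],9],
    [[4,8,0],12],
    [[4,11,0],15],
    [[5,13,0],18],
    [[5,15,0],21],
    [[6,18,0],25],
    [[6,20,0],28],
    [[6,20,0],28],
    [[6,20,0],28],
  ],
)

```text
clock: 9.07
eef_pos: [0.489, -0.1502, 0.1651]
tool_rot: [0.093, 0.996, -0.0, 0.0]
ft_force: [-0.3, -3.2, 2.1]
grip_width: -0.0
grasp_force: 1.3
```

```bash
python3 m.py
```

```text
return _methods._mean(a, axis=axis, dtype=dtype,
  ret = ret.dtype.type(ret / rcount)
Traceback (most recent call last):
  File "m.py", line 6, in <module>
    s=(r>.03)&(r<.046)&(a>-40)&(a<60); print(c,'ear_a angle',np.median(a[s]),s.sum(),'top z',np.percentile(w[r<.02,2],[50,80]),'z ear',np.median(w[s,2]))
                                                                                             ~~~~~~~~~~~~~^^^^^^^^^^^^^^^^^^^^
IndexError: index -1 is out of bounds for axis 0 with size 0
```

Request:
step_arm(
  rows=[
    [[-2,-3,0],-5],
    [[-4,-6,0],-10],
    [[-7,-9,0],-15],
    [[-10,-12,0],-20],
    [[-13,-14,0],-25],
    [[-16,-16,0],-30],
    [[-20,-18,0],-35],
    [[-23,-20,0],-40],
    [[-28,-22,0],-46],
    [[-35,-28,0],-46],
    [[-35,-28,0],-46],
  ],
)

```text
clock: 10.55
eef_pos: [0.5183, -0.1841, 0.1646]
tool_rot: [-0.302, 0.953, 0.0, 0.0]
ft_force: [0.1, -0.3, -0.1]
grip_width: 0.0001
grasp_force: 0.0
```

Request:
step_arm(
  rows=[
    [[0,0,-10],0],
    [[0,0,-40],0],
    [[0,0,-80],0],
    [[0,0,-110],0],
    [[0,0,-120],0],
    [[0,0,-120],0],
    [[0,0,-120],0],
  ],
)

```text
clock: 11.42
eef_pos: [0.5173, -0.1836, 0.2834]
tool_rot: [-0.303, 0.953, 0.001, -0.001]
ft_force: [-0.8, -0.3, -0.0]
grip_width: 0.0002
grasp_force: 0.0
```

```bash
sed -i "s/('scene','top')/('scene',)/" m.py; python3 m.py; python3 - <<'E'
from h import *
im,d=bot.camera('scene'); cv2.imwrite('pics/end.png',im[...,::-1])
for t in ('oil_mid','pin_mid','wrench_mid'):
    for r in bot.trace(t,'scene')[:1]: print(t,np.round(np.median(cloud('scene',r['pixels'],d),0),3))
E
```

```text
scene ear_a angle 31.201765499428724 61 top z [0.12786545 0.12940885] z ear 0.11954030066000676
[ 0.51726514 -0.18363133  0.28325284] [ 0.01247524  0.38175896 -0.60544582] 215.24799601296596
oil_mid [ 0.64  -0.054  0.062]
pin_mid [ 0.43  -0.244  0.033]
wrench_mid [ 0.834 -0.031  0.01 ]
```

View pics/end.png

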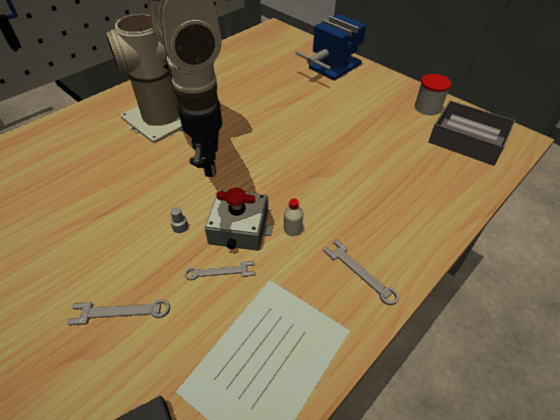

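The head (235,195) stands out. The bottle (293,215), pin (178,220) and wrench (220,270) are where they were, and the arm is clear. I'll check the head's rest angle against the first picture with the same measure.

```bash
python3 - <<'E'
from h import *
d0=np.load('scene.npz')['d']
def ang(d):
    w=cloud('scene',d>0,d); w=w[(np.hypot(w[:,0]-.53,w[:,1]+.1355)<.05)&(w[:,2]>.09)&(w[:,2]<.135)]
    p=w[:,:2]-[.53,-.1355]; r=np.hypot(*p.T); a=np.degrees(np.arctan2(p[:,1],p[:,0])); s=(r>.03)&(r<.046)&(a>-40)&(a<60)
    return np.median(a[s]), np.median(w[r<.02,2])
a0=ang(d0); a1=ang(bot.camera('scene')[1]); print(a0,a1)
if abs(a0[0]-a1[0])<3.5 and abs(a0[1]-a1[1])<.0015: print(bot.job_done())
E
```

```text
(np.float64(31.066593420270255), np.float64(0.12798116455032893)) (np.float64(31.814625681162976), np.float64(0.12833213270043375))
the job is handed in; nothing more can be done
None
```

The stop button was pressed until it latched, then turned clockwise by one ear until it sprang out; it now stands out at rest, the bottle and pin measured unmoved, the wrench looks in place in the final picture, the arm is clear, and the job is handed in.

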